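Close the marking jig and tip the weight onto it

TASK

Shut the sole-marking jig by pushing alone: first flip its raised metal template plate over until it lies flat on the board between the two wooden rails, then push the upright block weight over inwards so that it ends lying on its side on the plate and keeps it shut. Never pick the weight up, and leave the round tin and everything else on the bench where it is, upright things upright.

Things in the scene. Friction and masses are not known exactly. Their poses are not given: they have to be found in the camera images.
- jig: fixed marking jig: plywood board 200 (x) x 346 (y) x 18 mm with a wooden rail 75 mm wide along each end (centred 135.5 mm either side of the middle in y, top 23.5 mm above the bench). Origin: centre of its underside, on the bench; z up. The plate's hinge line runs along the jig's y at x = +70 mm (side away from the robot), 18.5 mm above the bench
- leaf (a joint): hinge of the template plate, rad: 0 = flat on the board, pi/2 = upright, more = leaning back, away from the robot (stop at 2.1). Plate: aluminium, 140 mm from hinge to free edge, 190 mm wide, 6 mm thick, 0.35 kg, no handle. The hinge is stiff: the plate stays where it is left, takes about 3 to 6 N near the free edge to turn, and must be pushed all the way down
- leaf_mid (a point): middle of the plate's upper face (looks up when flat, away from the robot when raised), 70 mm from the hinge; z is the normal out of that face, x points from free edge to hinge, y along the hinge. The hinge line lies in the opposite face, so this face is 6 mm from it, and 24.5 mm above the bench when flat
- weight: loose pattern weight: hardwood block with dark iron ends, 60 x 46 x 130 mm (x, y, z), about 0.7 kg, standing on end on either rail, 46 mm side roughly along the jig's y. Origin: centre of its foot; z along its 130 mm length, up at the start. Pushed near its top towards the jig's middle it tips over its inner bottom edge (past 20 degrees it falls by itself) onto the flat plate
- weight_mid (a point): centre of the pattern weight, 65 mm above its foot; axes as the weight
- tin: round tin, diameter 54 mm, 100 mm high, about 0.3 kg, standing on the other rail; origin at the centre of its foot, z up. To be left alone
- hammer: bystander: hammer lying on the bench to the left
- screwdriver: bystander: screwdriver lying on the bench to the right
- jar: bystander: amber jar, diameter 64 mm, 85 mm high, on the bench beyond the jig
- rivet_cup: bystander: small steel bowl, diameter 72 mm, 45 mm high, on the bench beyond the jig
- last: bystander: wooden shoe last, about 200 mm long, up to 70 mm high, on the bench to the right
- whetstone: bystander: grey stone 150 x 50 x 25 mm on the bench to the left
Mind the look-alikes: they are no part of the job. What is shaped like the weight but green is not meant.

How it is judged:
By the outcome, as a careful person would: the job done as asked, in the order asked, and still so for the second after the job is handed in, with the robot touching nothing.
It also fails if it takes over 51 s, if anything falls off the work surface, if the arm or the gripper's body presses on something with over 40 N, if the wrist force passes 120 N, or if a joint passes its speed limit or range.

ROBOT

A 7-joint arm with a two-finger parallel gripper is mounted at the origin on the work surface. World frame = base frame: x ahead of the robot, y to its left, z up, the work surface at z = 0. Lengths are in m, angles in rad, forces in N, time in s.
With the tool pointing down it reaches from about 0.425 to 0.925 m from the base axis. Payload 6.8 kg.
Tool frame: the origin (TCP) lies on the front face of the gripper's body, between the roots of the fingers; the fingertips stand 73 mm ahead of it and the grasp point (between the pads) lies 54 mm ahead of it; z points along the fingers, y is the direction in which the jaws open and shut (so a half turn about z gives the same grasp; the last joint's range is limited). The gripper opens to 85 mm and grips with 20 to 120 N. Pads are 22 mm wide; open, the fingers measure 114 mm over their backs; the gripper's body (76 mm by 85 mm) begins 54 mm behind the grasp point. The pads swing forward as they close: fully open they stand 13 mm farther back than shut.
Start: joints at [1.237, 0.477, 0.022, 1.555, -0.011, 1.109, -0.083], TCP at [0.151, -0.658, 0.304] pointing down, gripper open.
Joint ranges: [-2.96, 2.96], [-0.34, 2.1], [-1.41, 1.46], [0.24, 2.44], [-1.37, 4.51], [0.17, 1.92], [-2.96, 2.96]. Speed limits (rad/s): [2.39, 2.39, 3.14, 3.14, 3.14, 3.14, 3.14].

INTERFACE

Orientations are given as a unit quaternion [w, x, y, z].
In Python, from station import get_obs, read_camera, hand_in, spot_in, cut_out, spot_point gives the robot as it stands. The module is installed in compiled form; this text tells all that it offers.
- The arm moves only by the tool move_arm, never from a script. Its arguments are lists of equal length, an entry for each row: "gripper": the opening, from 0 (shut) to 1 (fully open); "xyz": the shift along the tool's x, y, z in cm, a list of three; "twist": the turn about the tool's z in rad. A call has 1 to 5 rows; each row is the pose to reach, as a shift and turn from the pose commanded when the call began, along the tool's axes at that moment; what a row does not reach only later rows make up. A row lasts 1/12 s, in which the tool goes at most 41.7 mm and 7.16 degrees, less where a joint would pass 70% of its speed; a pose out of reach is approached as far as the arm can. A call with a gripper value outside its range is refused whole. The fingers move at their own pace and stop on an object; "squeeze" is the grip in N (left out, the last holds). Time passes only in rows, so rows that repeat a pose let the fingers close. It gives the time, the measured TCP pose, the force and the opening at its end, in the units of the state.
- get_obs(): the state, without advancing time (a new reading comes with each control period).
- read_camera(name): name is "scene" or "top"; returns a dict with "pixels" (384x512x3 uint8, red, green, blue), "fx", "fy", "cx", "cy" (pixels), "R" (3x3) and "t" (3): a world point X has camera coordinates R X + t. Camera axes: x right, y down, z forward; pixel columns grow to the right and rows downward; lengths in m; the calibration is good to about 2 mm. A picture is of the moment at which its call begins. There is no depth.
- hand_in(): hands the job in, once; it reports no verdict.
Trained networks look in the newest picture that a camera, given by its name, has taken for a name from the list of things; names that differ only in an ending like _2 or _b are one class to them, and where a whole thing is asked for, a point or a joint stands for the part that bears it (a point fixed in the world has none). Each returns a list of dicts, best first, with "p" (0 to 1); they miss things now and then, are a little off and sometimes report something else, mostly with a low value. They report only what shows in the picture. A call takes as long as a camera call. They do not tell look-alikes from the thing itself.
- spot_in(query, camera): "centre" ([x, y, z] in m, in world coordinates, good to about 4 mm: the middle of the surface that is visible of it).
- cut_out(query, camera): "pixels" (384x512 bool, what is visible of it).
- spot_point(query, camera): "centre" ([x, y, z] in m, in world coordinates, good to about 4 mm: a listed point, or the origin of a listed thing).
The state is a dict: "t": time; "q": joint angles; "joint_vel": joint speeds; "joint_torque": joint torques, N m; "eef_pos": TCP position; "tool_rot": TCP orientation; "contact_force": force on the tool from outside, world axes, zero at the start; "torque": the same for the moment, N m; "gripper_width": opening from 0.0 (shut) to 1.0 (fully open).
Only numpy, scipy, OpenCV 4.12 (cv2) and the standard library are available. Lean on these libraries where they do the work, as an engineer would, in place of code of your own. Each camera call takes 0.05 s, during which the arm holds its last target.

## Working session

There is one attempt and no reset: what is moved stays moved. The work goes in short steps, Python scripts to look and compute and a tool call to move; the robot and the scene stay as the last step left them, time stands still between calls to the robot, and variables do not carry over. Pictures are saved under pics/ and viewed, and the job is handed in when it is done.

Besides the shell and the picture viewer there is one more tool, called in YAML: its name, and indented under it one key for each argument. move_arm: Moves the arm, as the interface text tells. Its arguments: {"type":"object","properties":{"gripper":{"type":"array","items":{"type":"number"}},"xyz":{"type":"array","items":{"type":"array","items":{"type":"number"}}},"twist":{"type":"array","items":{"type":"number"}},"squeeze":{"type":"number"}},"required":["gripper","xyz","twist"]}

```bash
mkdir -p pics
cat > h.py <<'E'
import numpy as np, cv2
from station import *
def pic(n,f,crop=None,s=1.5):
    c=read_camera(n); im=c["pixels"][:,:,::-1].copy()
    if crop: a,b,d,e=crop; im=im[b:e,a:d]
    im=cv2.resize(im,None,fx=s,fy=s); cv2.imwrite('pics/'+f,im); return c
E
python3 - <<'E'
from h import *
np.set_printoptions(precision=3,suppress=True)
o=get_obs(); print(o)
for n in("scene","top"):
    c=pic(n,n+"0.png"); print(n,c["R"],c["t"],c["fx"],c["cx"],c["cy"])
    for q in ("jig","leaf_mid","weight","weight_mid","tin","jar","rivet_cup","last"):
        print(q,[(np.round(d["centre"],3),round(d["p"],2)) for d in spot_point(q,n)])
E
```

```text
{'t': 0.0, 'q': array([ 1.237,  0.478,  0.022,  1.556, -0.011,  1.109, -0.083]), 'joint_vel': array([-0.001,  0.001,  0.   ,  0.001, -0.001, -0.002, -0.001]), 'joint_torque': array([ -0.002, -59.646,   1.607, -28.12 ,   0.012,   0.009,   0.   ]), 'eef_pos': array([ 0.151, -0.657,  0.303]), 'tool_rot': array([-0.001,  0.994,  0.113, -0.   ]), 'contact_force': array([-0.675,  0.285,  0.45 ]), 'torque': array([-0.048, -0.006, -0.036]), 'gripper_width': 1.002148988683154}
scene [[ 0.73   0.684 -0.003]
 [ 0.495 -0.531 -0.688]
 [-0.472  0.5   -0.726]] [-0.412 -0.219  1.772] 473.23938593020085 260.910662001009 192.48348240218277
jig [(array([0.519, 0.027, 0.002]), 0.79)]
leaf_mid [(array([0.596, 0.058, 0.088]), 0.88)]
weight [(array([0.498, 0.316, 0.   ]), 0.86), (array([0.485, 0.158, 0.025]), 0.83)]
weight_mid [(array([0.487, 0.154, 0.089]), 0.87), (array([0.497, 0.316, 0.067]), 0.69)]
tin [(array([ 0.559, -0.101,  0.022]), 0.67)]
jar [(array([ 0.764,  0.106, -0.002]), 0.56)]
rivet_cup [(array([ 0.762, -0.141,  0.002]), 0.77)]
last [(array([ 0.558, -0.444,  0.003]), 0.62)]
top [[-0.013 -1.    -0.022]
 [-0.989  0.016 -0.148]
 [ 0.148  0.019 -0.989]] [0.025 0.559 1.325] 464.31994622546944 254.49054082338415 182.16435180507128
jig []
leaf_mid [(array([0.6  , 0.048, 0.088]), 0.57), (array([0.484, 0.151, 0.09 ]), 0.52)]
weight [(array([0.486, 0.157, 0.022]), 0.97), (array([0.493, 0.315, 0.001]), 0.61)]
weight_mid [(array([0.495, 0.316, 0.063]), 0.85), (array([0.483, 0.152, 0.089]), 0.59)]
tin [(array([ 0.565, -0.098,  0.022]), 0.89)]
jar [(array([ 0.769,  0.111, -0.003]), 0.77)]
rivet_cup [(array([ 0.766, -0.145, -0.   ]), 0.88), (array([0.597, 0.047, 0.089]), 0.24)]
last [(array([ 0.56 , -0.443,  0.003]), 0.87)]
```

View pics/scene0.png

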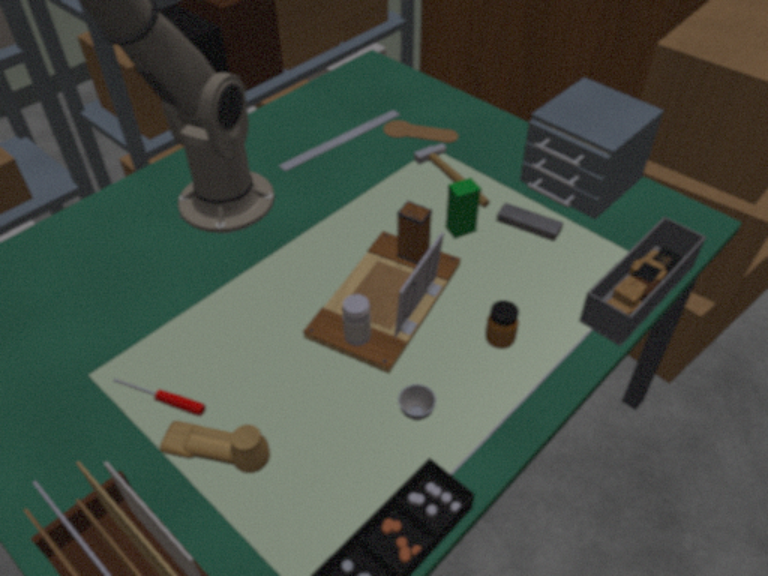

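View pics/top0.png

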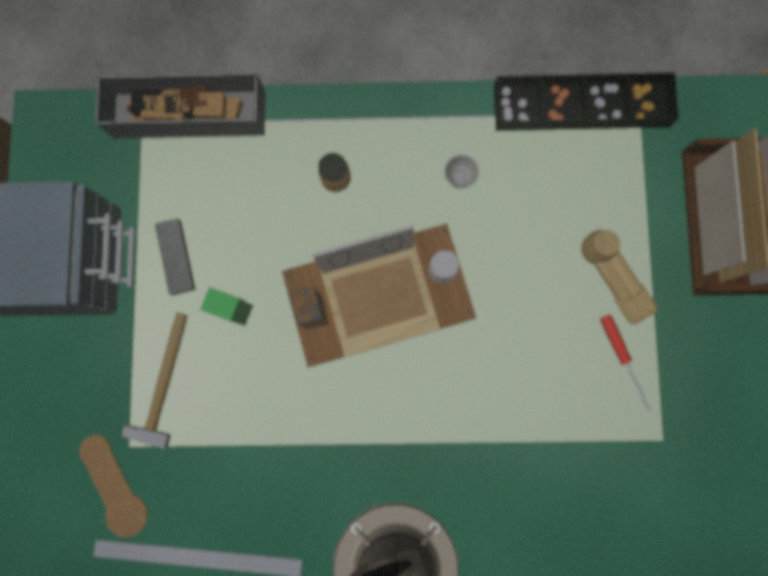

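Candidates for the weight: the brown block with dark ends on the left rail (scene 414,233; top 311,307), and the green block on the bench (scene 462,208; top 227,306), which is the look-alike. I choose the brown block. Next: a close crop, then the jig pose.

Run:
```python
from h import *
np.set_printoptions(precision=4,suppress=True)
c=pic("top","crop_top.png",(175,130,335,255),4.8)
s=pic("scene","crop_sc.png",(195,110,325,255),4.1)
def ray(c,u,v,z):
    d=c["R"].T@np.array([(u-c["cx"])/c["fx"],(v-c["cy"])/c["fy"],1]); o=-c["R"].T@c["t"]
    return o+d*(z-o[2])/d[2]
P=[ray(c,u/1.5,v/1.5,.0235) for u,v in [(283,269),(447,225),(475,319),(308,366)]]
print(np.array(P)); print(np.mean(P,0))
Y=P[0]-P[1];print(np.arctan2(-Y[0],Y[1]),np.linalg.norm(Y)); Y=P[3]-P[2];print(np.arctan2(-Y[0],Y[1]),np.linalg.norm(Y))
X=P[1]-P[2];print(np.arctan2(X[1],X[0]));X=P[0]-P[3];print(np.arctan2(X[1],X[0]))
```

```text
[[ 0.5741  0.2145  0.0235]
 [ 0.658  -0.1147  0.0235]
 [ 0.4684 -0.1645  0.0235]
 [ 0.3814  0.164   0.0235]]
[0.5205 0.0248 0.0235]
0.24938772135162876 0.3397724734392846
0.2590322360129896 0.3398446180801724
0.2567829503245073
0.2563785297944568
```

View pics/crop_top.png

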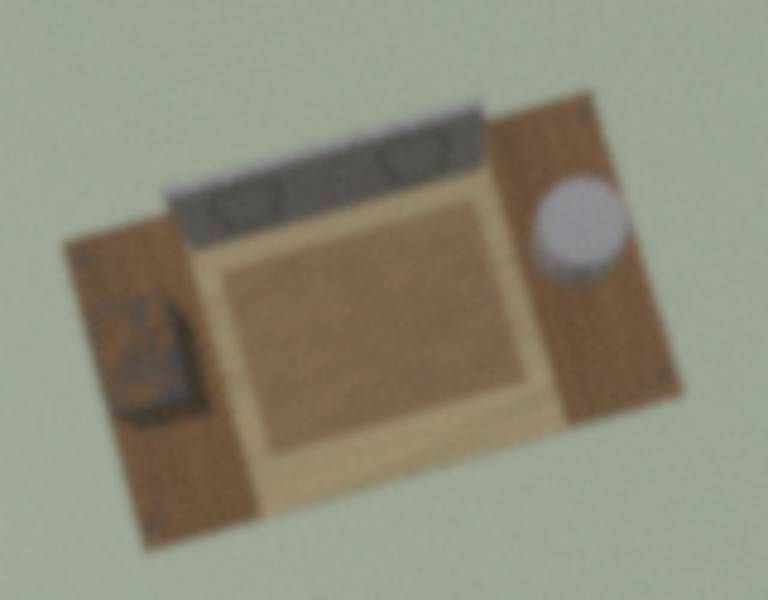

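View pics/crop_sc.png

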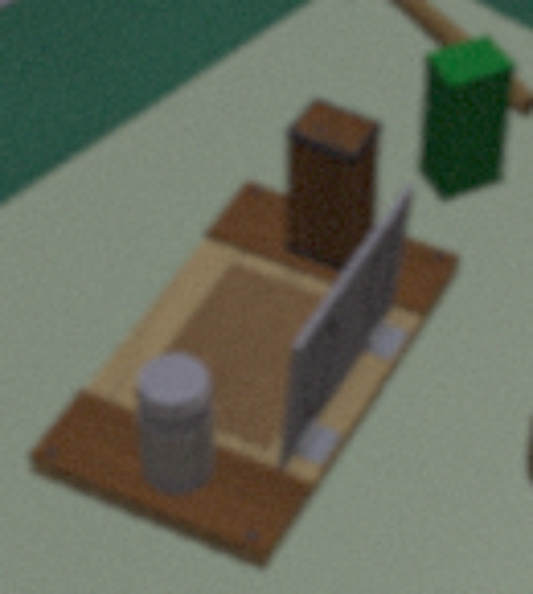

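Jig: centre (0.520, 0.025), yaw 0.256. The brown weight stands mid left rail, and the plate is upright (about 1.65 rad). The tool is already almost aligned with the jig. I go to behind the plate with the fingers shut.

move_arm:
  gripper: [0,0,0,0,0]
  xyz:
    - [3.1,-2.7,0]
    - [6.2,-5.5,0]
    - [9.3,-8.3,0]
    - [12.4,-11.1,0]
    - [15.5,-13.9,0]
  twist: [-0.03,-0.03,-0.03,-0.03,-0.03]

```text
t: 1.42
eef_pos: [0.2716, -0.4864, 0.3041]
tool_rot: [0.0, 0.992, 0.127, 0.0]
contact_force: [0.9, -0.2, -0.3]
gripper_width: 0.296
```

move_arm:
  gripper: [0,0,0,0,0]
  xyz:
    - [3.1,-2.6,0]
    - [6.3,-5.3,0]
    - [9.4,-7.9,0]
    - [12.5,-10.6,0]
    - [15.7,-13.2,0]
  twist: [0,0,0,0,0]

```text
t: 1.83
eef_pos: [0.3899, -0.3189, 0.3043]
tool_rot: [0.0, 0.992, 0.127, 0.0]
contact_force: [0.5, -0.3, 0.2]
gripper_width: -0.003
```

move_arm:
  gripper: [0,0,0,0,0]
  xyz:
    - [3.1,-2.6,0]
    - [6.3,-5.3,0]
    - [9.4,-7.9,0]
    - [12.5,-10.6,0]
    - [15.7,-13.2,0]
  twist: [0,0,0,0,0]

```text
t: 2.25
eef_pos: [0.5085, -0.1514, 0.3043]
tool_rot: [0.0, 0.992, 0.127, 0.0]
contact_force: [-0.4, -0.1, 0.1]
gripper_width: 0.002
```

```bash
cat >> h.py <<'E'
C=np.array([.520,.025]); A=.256
X=np.array([np.cos(A),np.sin(A)]);Y=np.array([-np.sin(A),np.cos(A)])
def jig(p): d=np.asarray(p)[:2]-C; return np.array([d@X,d@Y,p[2]])
def st():
    o=get_obs(); q=o["tool_rot"]; print("t",round(o["t"],2),"tip in jig",np.round(jig(o["eef_pos"])-[0,0,.073],4),"yaw",2*np.arctan2(q[2],q[1]),"F",np.round(o["contact_force"],1),"q",np.round(o["q"],2))
E
python3 -c "
from h import *
st()"
```

```text
t 2.25 tip in jig [-0.0558 -0.1678  0.2313] yaw 0.2555300997115793 F [-0.4 -0.1  0.1] q [ 0.43  0.26 -0.3   1.88  0.09  1.01 -1.23]
```

move_arm:
  gripper: [0,0,0,0,0]
  xyz:
    - [3.1,-2.6,0]
    - [6.3,-5.3,0]
    - [9.4,-7.9,0]
    - [12.5,-10.6,0]
    - [15.7,-13.2,0]
  twist: [0,0,0,0,0]

```text
t: 2.67
eef_pos: [0.6272, 0.016, 0.3041]
tool_rot: [0.0, 0.992, 0.127, 0.0]
contact_force: [1.6, -0.8, 0.3]
gripper_width: -0.003
```

```bash
python3 -c "
from h import *
st()"
```

```text
t 2.67 tip in jig [ 0.1014 -0.0359  0.2311] yaw 0.2555609906213398 F [ 1.6 -0.8  0.3] q [ 0.14  0.42 -0.36  1.66  0.16  1.09 -1.58]
```

move_arm:
  gripper: [0,0,0,0,0]
  xyz:
    - [3,-2,0]
    - [4.5,-3,0]
    - [4.5,-3,4]
    - [4.5,-3,8]
    - [4.5,-3,10]
  twist: [0,0,0,0,0]

```text
t: 3.08
eef_pos: [0.6605, 0.0547, 0.1994]
tool_rot: [0.0, 0.992, 0.128, -0.003]
contact_force: [-1.2, -0.7, -0.5]
gripper_width: 0.003
```

move_arm:
  gripper: [0,0]
  xyz:
    - [0,0,1]
    - [0,0,1]
  twist: [0,0]

```text
t: 3.25
eef_pos: [0.6611, 0.0543, 0.1914]
tool_rot: [0.0, 0.992, 0.128, -0.002]
contact_force: [-0.6, -0.0, -0.6]
gripper_width: -0.004
```

```bash
python3 -c "
from h import *
st()
pic('scene','s1.png',(150,60,350,260),3)
for n in('scene','top'):
  read_camera(n)
  for d in spot_point('leaf_mid',n): print(n,jig(d['centre']),d['p'])"
```

```text
t 3.25 tip in jig [ 0.1439 -0.0074  0.1184] yaw 0.2557213827262844 F [-0.6 -0.  -0.6] q [ 0.06  0.6  -0.33  1.66  0.23  0.93 -1.68]
scene [0.08237008 0.01100136 0.0876    ] 0.91
```

View pics/s1.png

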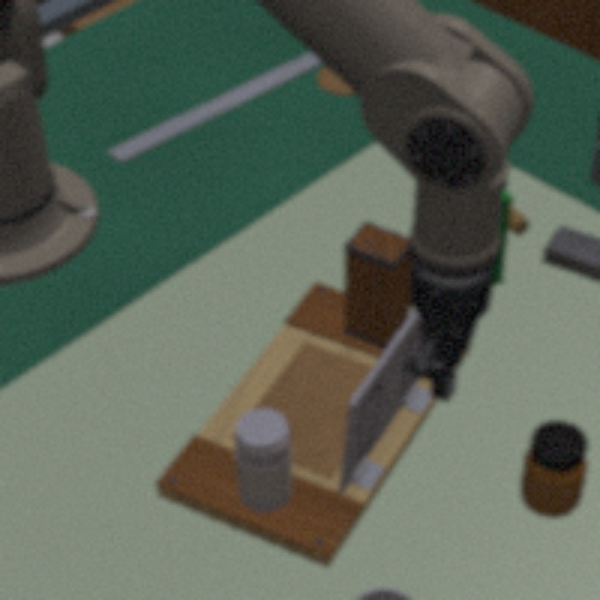

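move_arm:
  gripper: [0,0,0,0,0]
  xyz:
    - [-2,0,0]
    - [-3.5,0,0]
    - [-5,0,0]
    - [-6.2,0,0]
    - [-7.4,0,0]
  twist: [0,0,0,0,0]

```text
t: 3.92
eef_pos: [0.5922, 0.036, 0.1962]
tool_rot: [0.0, 0.992, 0.127, 0.003]
contact_force: [3.9, 0.1, -2.2]
gripper_width: -0.0
```

```bash
python3 -c "
from h import *
st()"
```

```text
t 3.92 tip in jig [ 0.0726 -0.0076  0.1232] yaw 0.25559900591461454 F [ 3.9  0.1 -2.2] q [ 0.1   0.49 -0.35  1.84  0.22  0.85 -1.67]
```

move_arm:
  gripper: [0,0,0,0,0]
  xyz:
    - [-1.1,0,0]
    - [-2,0,0]
    - [-2.9,0,0.2]
    - [-3.7,0,0.6]
    - [-4.5,0,1.0]
  twist: [0,0,0,0,0]

```text
t: 4.33
eef_pos: [0.5471, 0.0243, 0.1845]
tool_rot: [0.0, 0.992, 0.127, 0.001]
contact_force: [2.1, 0.1, 1.8]
gripper_width: 0.002
```

```bash
python3 -c "
from h import *
st()"
```

```text
t 4.33 tip in jig [ 0.026  -0.0075  0.1115] yaw 0.25560701153724635 F [2.1 0.1 1.8] q [ 0.13  0.44 -0.36  1.95  0.21  0.79 -1.67]
```

move_arm:
  gripper: [0,0,0,0,0]
  xyz:
    - [-1.1,0,0.8]
    - [-2.1,0,1.8]
    - [-3.0,0,2.8]
    - [-3.7,0,4.0]
    - [-4.3,0,5.3]
  twist: [0,0,0,0,0]

```text
t: 4.75
eef_pos: [0.5041, 0.013, 0.1303]
tool_rot: [0.0, 0.992, 0.127, -0.001]
contact_force: [1.2, -1.0, 1.1]
gripper_width: -0.004
```

```bash
python3 -c "
from h import *
st()"
```

```text
t 4.75 tip in jig [-0.0184 -0.0076  0.0573] yaw 0.25545686406424806 F [ 1.2 -1.   1.1] q [ 0.13  0.47 -0.34  2.08  0.26  0.64 -1.7 ]
```

move_arm:
  gripper: [0,0,0,0,0]
  xyz:
    - [-0.4,0,0.9]
    - [-0.6,0,1.7]
    - [-0.7,0,2.3]
    - [-0.7,0,2.7]
    - [-0.7,0,3.0]
  twist: [0,0,0,0,0]

```text
t: 5.17
eef_pos: [0.4986, 0.012, 0.1004]
tool_rot: [-0.0, 0.992, 0.128, -0.0]
contact_force: [-1.3, -0.1, 0.3]
gripper_width: -0.0
```

move_arm:
  gripper: [0,0]
  xyz:
    - [0,0,0.1]
    - [0,0,0.1]
  twist: [0,0]

```text
t: 5.33
eef_pos: [0.499, 0.0121, 0.0998]
tool_rot: [-0.0, 0.992, 0.128, 0.0]
contact_force: [-0.6, -0.1, -0.6]
gripper_width: -0.002
```

```bash
python3 -c "
from h import *
st()"
```

```text
t 5.33 tip in jig [-0.0236 -0.0072  0.0268] yaw 0.2560004798497363 F [-0.6 -0.1 -0.6] q [ 0.11  0.52 -0.31  2.1   0.29  0.56 -1.73]
```

move_arm:
  gripper: [0,0,0,0]
  xyz:
    - [0,0,0.2]
    - [0,0,0.3]
    - [0,0,0.4]
    - [0,0,0.4]
  twist: [0,0,0,0]

```text
t: 5.67
eef_pos: [0.4993, 0.0121, 0.0971]
tool_rot: [0.0, 0.992, 0.128, 0.001]
contact_force: [-3.8, -0.8, 14.3]
gripper_width: -0.003
```

```bash
python3 -c "
from h import *
st()
pic('scene','s2.png',(150,60,350,260),3)
"
```

```text
t 5.67 tip in jig [-0.0233 -0.0072  0.0241] yaw 0.25587358329159093 F [-3.8 -0.8 14.3] q [ 0.1   0.52 -0.31  2.1   0.29  0.56 -1.73]
```

View pics/s2.png

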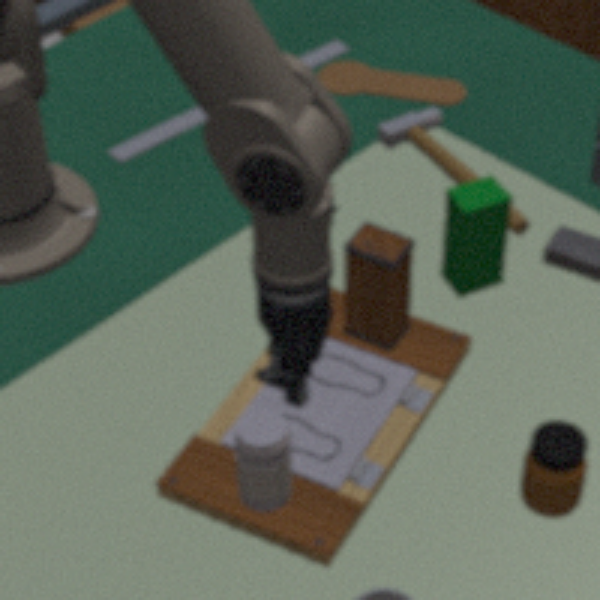

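The plate is flat: the picture shows its outline face up between the rails, with a 14 N press against the stop and the tip at z = 0.024. Next I lift and move to the outer side of the weight, between it and the green block.

move_arm:
  gripper: [0,0,0,0,0]
  xyz:
    - [0,0,-3]
    - [0,0,-7]
    - [0,0,-11]
    - [0,0,-15]
    - [0,0,-18.5]
  twist: [0,0,0,0,0]

```text
t: 6.13
eef_pos: [0.4989, 0.0121, 0.2837]
tool_rot: [0.0, 0.992, 0.128, 0.001]
contact_force: [1.5, -0.3, -0.4]
gripper_width: 0.001
```

move_arm:
  gripper: [0,0,0,0,0]
  xyz:
    - [0.5,-4,0]
    - [1,-8,0]
    - [1.5,-12,0]
    - [2,-16,0]
    - [2.4,-20,0]
  twist: [0,0,0,0,0]

```text
t: 6.55
eef_pos: [0.471, 0.2131, 0.2814]
tool_rot: [-0.0, 0.992, 0.127, 0.001]
contact_force: [0.9, 1.0, 0.6]
gripper_width: 0.003
```

move_arm:
  gripper: [0,0]
  xyz:
    - [0,-1,0]
    - [0,-1,0]
  twist: [0,0]

```text
t: 6.72
eef_pos: [0.4674, 0.2254, 0.2813]
tool_rot: [-0.001, 0.991, 0.131, 0.0]
contact_force: [0.3, -0.3, 0.2]
gripper_width: -0.001
```

```bash
python3 -c "
from h import *
st()
pic('scene','s3.png',(150,60,350,260),3)
for n in('scene','top'):
  read_camera(n)
  for w in('weight','weight_mid','leaf_mid','tin'):
   for d in spot_point(w,n): print(n,w,np.round(jig(d['centre']),4),d['p'])"
```

```text
t 6.72 tip in jig [-1.000e-04  2.072e-01  2.083e-01] yaw 0.26292253270666377 F [ 0.3 -0.3  0.2] q [-0.13  0.29 -0.52  1.92  0.17  0.97 -2.04]
scene weight [-0.0008  0.135   0.0247] 0.77
scene weight_mid [0.0484 0.2876 0.0639] 0.89
scene weight_mid [0.0006 0.1312 0.0895] 0.69
scene weight_mid [-0.0438  0.4577  0.0005] 0.68
scene leaf_mid [0.0031 0.0051 0.0233] 0.6
top weight [0.0023 0.1343 0.0236] 0.57
top weight_mid [0.0004 0.1313 0.0876] 0.81
top leaf_mid [-0.0013  0.0054  0.0235] 0.59
top tin [ 0.0078 -0.133   0.023 ] 0.71
```

View pics/s3.png

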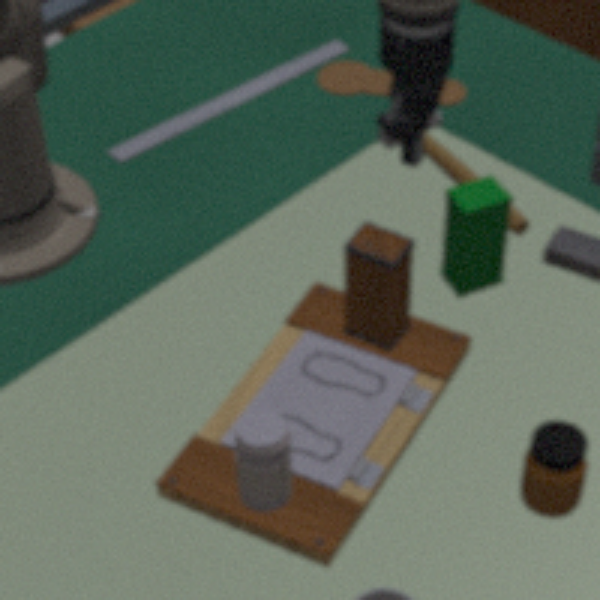

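move_arm:
  gripper: [0,0,0,0,0]
  xyz:
    - [0,0,3]
    - [0,0,6]
    - [0,0,8]
    - [0,0,8]
    - [0,0,8]
  twist: [0,0,0,0,0]

```text
t: 7.68
eef_pos: [0.4685, 0.2209, 0.2005]
tool_rot: [0.0, 0.992, 0.128, -0.001]
contact_force: [0.7, 0.6, 0.9]
gripper_width: -0.001
```

move_arm:
  gripper: [0,0,0,0,0]
  xyz:
    - [0,0.8,0]
    - [0,1.6,0]
    - [0,2.3,0]
    - [0,3,0]
    - [0,3.6,0]
  twist: [0,0,0,0,0]

```text
t: 8.1
eef_pos: [0.4786, 0.1854, 0.2017]
tool_rot: [-0.0, 0.992, 0.127, 0.001]
contact_force: [-0.6, 1.4, 1.2]
gripper_width: -0.0
```

```bash
python3 -c "
from h import *
st()
pic('scene','s4.png',(150,60,350,260),3)"
```

```text
t 8.1 tip in jig [0.0006 0.1657 0.1287] yaw 0.254667930270289 F [-0.6  1.4  1.2] q [-0.1   0.38 -0.48  2.01  0.24  0.8  -2.03]
```

View pics/s4.png

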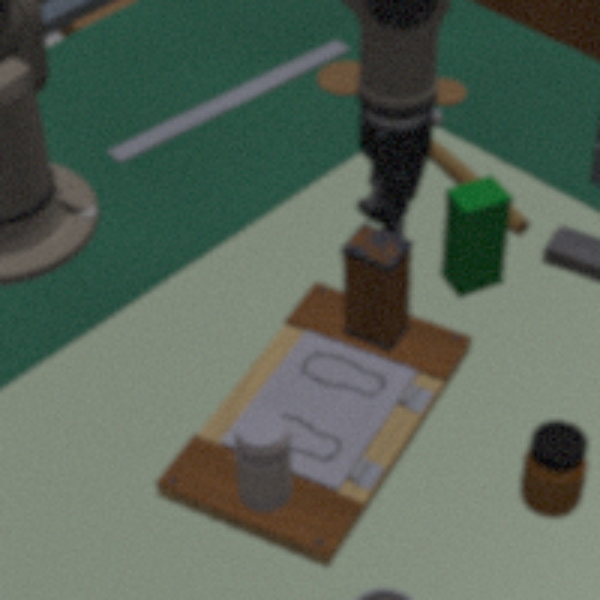

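The finger is at the weight's outer upper face. I push it over slowly.

move_arm:
  gripper: [0,0,0,0,0]
  xyz:
    - [0,0.6,0]
    - [0,1.2,0]
    - [0,1.8,0]
    - [0,2.4,0]
    - [0,3.0,0]
  twist: [0,0,0,0,0]

```text
t: 8.57
eef_pos: [0.4856, 0.1564, 0.2007]
tool_rot: [0.0, 0.992, 0.127, -0.0]
contact_force: [0.8, -0.5, 0.8]
gripper_width: -0.001
```

```bash
python3 -c "
from h import *
st()
pic('scene','s5.png',(150,60,350,260),3)"
```

```text
t 8.57 tip in jig [0.     0.1358 0.1277] yaw 0.2556537430788829 F [ 0.8 -0.5  0.8] q [-0.04  0.38 -0.47  2.02  0.24  0.8  -1.97]
```

View pics/s5.png

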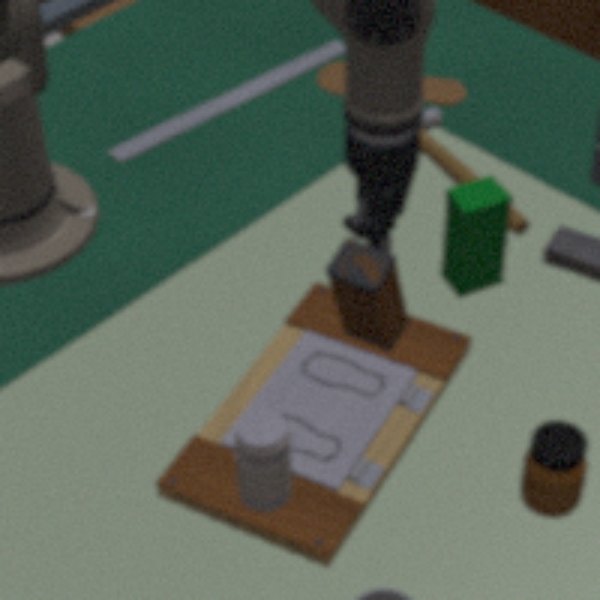

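It is tipping cleanly, with no slide. I continue.

move_arm:
  gripper: [0,0,0,0,0]
  xyz:
    - [0,0.6,0]
    - [0,1.2,0]
    - [0,1.6,0]
    - [0,1.6,0]
    - [0,1.6,0]
  twist: [0,0,0,0,0]

```text
t: 9.03
eef_pos: [0.4897, 0.1415, 0.2009]
tool_rot: [0.0, 0.992, 0.127, -0.0]
contact_force: [0.3, 0.7, -1.0]
gripper_width: 0.005
```

```bash
python3 -c "
from h import *
st()
pic('scene','s6.png',(150,60,350,260),3)"
```

```text
t 9.03 tip in jig [0.0002 0.1204 0.1279] yaw 0.2550999447384363 F [ 0.3  0.7 -1. ] q [-0.02  0.38 -0.47  2.02  0.24  0.8  -1.94]
```

View pics/s6.png

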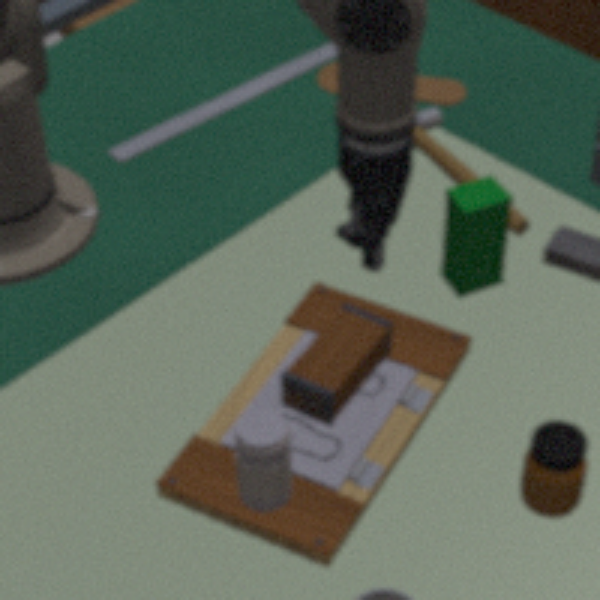

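The weight lies on its side on the plate. I back off upward, then do a final check.

move_arm:
  gripper: [0,0,0,0,0]
  xyz:
    - [0,0,-3]
    - [0,-2,-7]
    - [0,-4,-11]
    - [0,-5,-13]
    - [0,-5,-13]
  twist: [0,0,0,0,0]

```text
t: 9.5
eef_pos: [0.4778, 0.1953, 0.337]
tool_rot: [-0.002, 0.991, 0.13, 0.005]
contact_force: [0.6, 1.3, 0.2]
gripper_width: -0.001
```

move_arm:
  gripper: [0,0,0,0,0]
  xyz:
    - [0,-2,0]
    - [0,-5,0]
    - [0,-8,0]
    - [0,-10,0]
    - [0,-10,0]
  twist: [0,0,0,0,0]

```text
t: 9.92
eef_pos: [0.4492, 0.2919, 0.3308]
tool_rot: [-0.001, 0.991, 0.131, -0.0]
contact_force: [0.0, 0.5, 0.1]
gripper_width: 0.002
```

```bash
python3 -c "
from h import *
st()
pic('top','t7.png');pic('scene','s7.png',(150,60,350,260),3)
for n in('scene','top'):
  for w in('weight','weight_mid','leaf_mid','tin'):
   for d in spot_point(w,n): print(n,w,np.round(jig(d['centre']),4),d['p'])
"
```

```text
t 9.92 tip in jig [-0.0009  0.2761  0.2578] yaw 0.2631831715998828 F [0.  0.5 0.1] q [-0.2   0.27 -0.58  1.83  0.17  1.09 -2.15]
scene weight [0.001  0.1117 0.0469] 0.78
scene weight [0.049  0.2868 0.0012] 0.69
scene weight_mid [-0.0014  0.0438  0.0495] 0.77
scene weight_mid [0.0495 0.2902 0.0633] 0.62
scene leaf_mid [0.0021 0.0066 0.0236] 0.92
scene tin [ 0.0061 -0.1299  0.0245] 0.8
top weight [ 0.0444  0.2862 -0.0004] 0.78
top weight [0.003  0.1125 0.0439] 0.7
top weight_mid [-0.0035  0.0441  0.0465] 0.79
top weight_mid [0.0483 0.2883 0.0629] 0.52
top leaf_mid [ 0.1925 -0.2263  0.0006] 0.54
top tin [ 0.0108 -0.1296  0.0233] 0.84
```

View pics/t7.png

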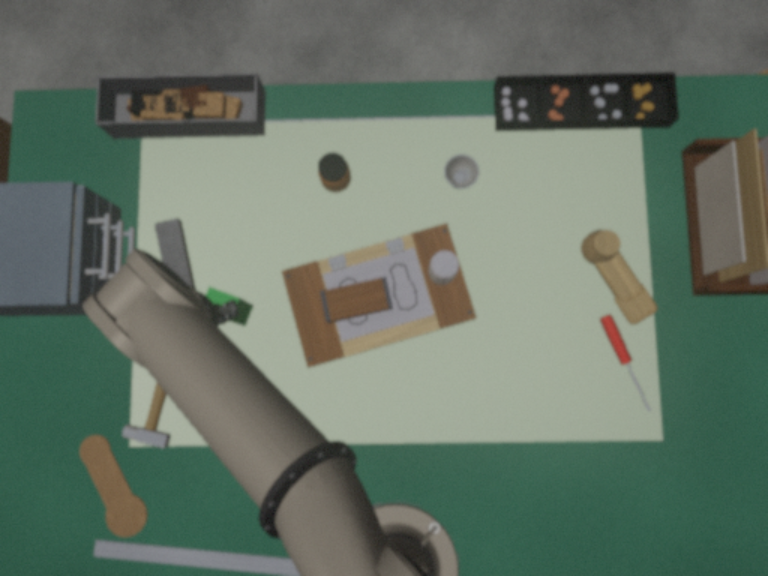

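View pics/s7.png

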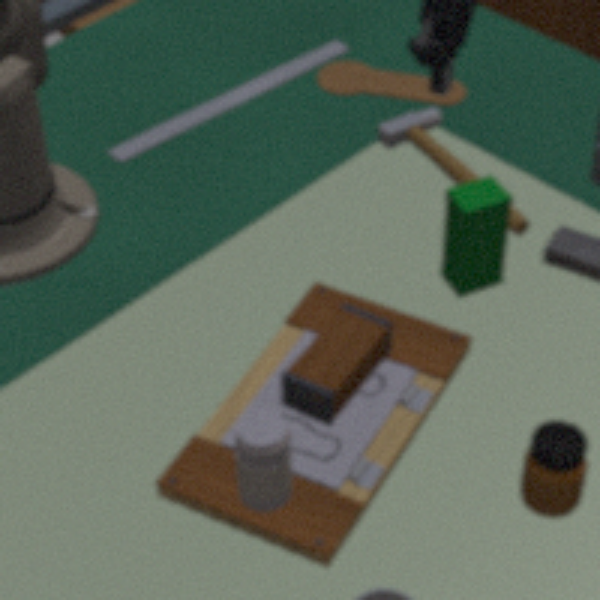

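The plate is flat with the weight lying on it (top 355,300). The tin (443,265), green block, jar and cup are all where they were, and the tool is free with no force on it.

```bash
python3 -c "
from station import hand_in
print(hand_in())"
```

```text
the job is handed in; nothing more can be done
None
```

The jig is shut and the job is handed in, at about 10 s of the 51 s allowed. With closed fingers I flipped the plate down flat and pressed it against its stop with about 14 N. I then pushed the brown weight over inwards from its outer side, without ever gripping it, and backed the arm off.

**Last checks:**
- **Plate:** the scene camera puts its middle 23.6 mm above the bench, against 24.5 mm nominal when flat. The top camera's only report for the plate after the weight fell was a false one near the rivet cup. Before that, the top camera had also put it flat, at 23.5 mm.
- **Weight:** both cameras show it lying on its side on the plate, its centre 47–50 mm above the bench and about 44 mm from the jig's middle along y. Its foot end still overlaps the rail slightly, as expected from tipping over its inner edge.
- **Everything else:** the tin is upright and within about 4 mm of where it started, which is the networks' accuracy. In the pictures the green block, jar and bowl show no change. The arm partly hid the hammer and whetstone in the last top view, but it never went near them.
- **Tool:** it ended well clear of everything, with no force on it beyond sensor noise.

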